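# Slide a glass counting chamber over the edge and move it to the reading stage

## Robot

A 6-joint arm with a two-finger parallel gripper is mounted at the origin on a cart in front of the work surface, level with it; the furniture and walls round the work are solid. World frame = base frame: x ahead of the robot, y to its left, z up, the work surface at z = 0. Lengths are in m, angles in rad, forces in N, time in s.
With the tool pointing down it reaches from about 0.35 to 0.975 m from the base axis. Payload 4.9 kg.
Tool frame: the origin (TCP) lies at the very end of the fingers, on their centre line; the grasp point (between the pads) lies 19 mm behind it; z points along the fingers, y is the direction in which the jaws open and shut (so a half turn about z gives the same grasp; the last joint's range is limited). The gripper opens to 85 mm and grips with 20 to 120 N. Pads are 22 mm wide; open, the fingers measure 114 mm over their backs; the gripper's body (76 mm by 85 mm) begins 54 mm behind the grasp point. The pads swing forward as they close: fully open they stand 13 mm farther back than shut.
Start: joints at [-1.252, 0.053, 1.613, -0, 1.476, -0.119], TCP at [0.265, -0.566, 0.231] pointing down, gripper open.
Joint ranges: [-3.01, 3.01], [-1.01, 2.22], [0.06, 2.58], [-1.02, 4.17], [0.09, 2.62], [-3.14, 3.14]. Speed limits (rad/s): [2.57, 2.57, 3.14, 3.14, 3.14, 3.14].

## Interface

Orientations are given as a rotation vector (axis times angle).
In Python, from station import ctrl gives the robot as it stands.
- The arm moves only by the tool apply_moves, never from a script. Its argument "deltas" is a list of rows, each a list of 5 numbers: the shift along the tool's x, y, z in m, then the turn about the tool's z in rad, then the gripper's target within -1 to 1 (fully open at 1, half-way at 0, shut at -1). A call has exactly 8 rows; each row shifts and turns the pose as measured when the row begins, along the tool's axes as they then stand; what a row does not reach is not made up. A row lasts 1/8 s, in which the tool goes at most 62.5 mm and 10.7 degrees, less where a joint would pass 70% of its speed; a pose out of reach is approached as far as the arm can. A call with a gripper value outside its range is refused whole. The fingers move at their own pace and stop on an object; "grip_force" is the grip in N (left out, the last holds). Time passes only in rows, so rows that do not move let the fingers close, or fill a call up. It gives the time, the measured TCP pose, the force and the opening at its end, in the units of the state.
- ctrl.get_obs(): the state, without advancing time (a new reading comes with each control period).
- ctrl.get_image(name): name is "scene" or "top" or "wrist"; returns a dict with "img" (420x560x3 uint8, red, green, blue), "range_z" (420x560 float32, m along the optical axis (not along the pixel's ray), 0 where there is no reading), "mtx" (3x3 intrinsics, pixels), "eye" and "attitude" of the camera in the world; the wrist camera has in their place "mount" (4x4, takes a point from camera to tool coordinates, whose origin is the TCP and whose axes are the flange's). Camera axes: x right, y down, z forward; pixel columns grow to the right and rows downward; lengths in m; the calibration is good to about 2 mm. A picture is of the moment at which its call begins: read the wrist's pose just before it.
- ctrl.finish_job(): hands the job in, once; it reports no verdict.
Trained networks look in a picture, given as the dict that the camera call returned (one of the last four; its "shot" number tells which), for a name from the list of things; names that differ only in an ending like _2 or _b are one class to them, and where a whole thing is asked for, a point or a joint stands for the part that bears it (a point fixed in the world has none). Each returns a list of dicts, best first, with "confidence" (0 to 1); they miss things now and then, are a little off and sometimes report something else, mostly with a low value. They report only what shows in the picture. A call takes as long as a camera call. They do not tell look-alikes from the thing itself.
- ctrl.search_frame(picture, target): "extent" ([left, top, width, height] in pixels, round what is visible of it).
- ctrl.spot_point(picture, target): "uv" ([column, row] in pixels: a listed point, or the origin of a listed thing).
The state is a dict: "t": time; "q": joint angles; "dq": joint speeds; "effort": joint torques, N m; "tool_pos": TCP position; "tool_rot": TCP orientation; "contact_force": force on the tool from outside, world axes, zero at the start; "wrist_torque": the same for the moment, N m; "opening": finger opening in m.
Only numpy, scipy, OpenCV 4.12 (cv2) and the standard library are available. Lean on these libraries where they do the work, as an engineer would, in place of code of your own. Each camera call takes 0.05 s, during which the arm holds its last target.

## Task

The glass counting chamber lies flat in the shallow blue-railed channel of the raised parking block, where it cannot be gripped. Pressing gently on its top, slide it out of the open end until between a third and just under half of it overhangs, still lying flat, then pick it up by the overhanging end, lift it clear and lay it flat and square on the narrow dark ledge of the reading stage, centred across it, with its end up against the red stop, and let go. It is glass: never press or push it against the block or stage with anything near 20 N, do not drop it, and leave the dish, cup, tape roll and marker where they are.

Things in the scene. Friction and masses are not known exactly. Their poses are not given: they have to be found in the camera images.
- chamber: loose glass counting chamber, a flat greenish glass plate with white frosted ends, 76 (its x) x 34 (its y) x 4 mm (z), about 30 g; origin at the centre of its underside. Both ends are alike. It starts in the channel of the parking block, its x along the channel. It slides easily on the deck; both are hard, so pressing 1 mm too deep breaks the force limit; gripping it by its sides with 20 N is safe
- block: fixed parking block; deck 130 x 60 mm, 60 mm above the worktop, on a base 14 mm high (x -70 to +80 mm); origin on the worktop under the deck's middle. Channel along x, 37 mm wide, between two blue rails 3 mm high (glass stands 1 mm proud) 11.5 mm wide; a blue filler as high closes it from x = +23 mm. Open at the -x end, where the deck ends square with free space before it
- block_edge (a point): middle of the upper edge of the deck at the open end of the channel, 65 mm along -x of the block's origin, on the channel's floor (60 mm above the worktop); axes as the block's: x runs into the channel, z up. The chamber slides out along -x; it overhangs by 38 mm minus its x in this frame and tips off when its middle passes the edge
- stage: fixed reading stage: white base 130 x 100 x 16 mm with a dark ledge 90 mm long (x -45 to +45 mm), only 22 mm wide (y), its top 60 mm above the worktop; at its +x end a red stop, 22 mm wide, 6 mm higher than the ledge, its face at x = +45 mm. Origin on the worktop under the ledge's middle
- stage_seat (a point): point on the ledge's top where the middle of the chamber's underside comes when it lies home with its end against the red stop (7 mm along +x from the ledge's middle, 60 mm above the worktop); axes as the stage's: x along the ledge to the stop, z up
- dish: bystander: small round culture dish, 58 mm wide, 14 mm high; origin at the centre of its underside
- cup: bystander: thin clear plastic cup, 64 mm wide, 71 mm high; origin at the centre of its underside
- tape_roll: bystander: roll of beige tape lying flat, 73 mm wide, 19 mm high; origin at the centre of its underside
- marker_blue: bystander: white marker pen with a blue cap, 14 x 128 x 16 mm, lying on the worktop; origin at the middle of its underside
Mind the look-alikes: they are no part of the job. There is more than one size of the chamber; the one meant has the size given above.

How it is judged:
On the way, in this order (a step that is already met when the one before it is completed fails the run):
1. the chamber overhangs the open end of the block by 22 to 37 mm while still lying flat on the deck (x of chamber in the frame of block_edge between 0.001 and 0.016 m and z of chamber in the frame of block_edge between -0.002 and 0.002 m and angle between chamber's own z axis and vertical below 0.05 rad and contact force between chamber and block above 0.02 N), for 0.2 s.
2. the chamber is gripped and lifted at least 15 mm clear of the block (z of chamber in the frame of block_edge above 0.015 m and contact force between chamber and the fingers above 0.3 N and contact force between chamber and block below 0.01 N), for 0.1 s.
At the end, for the whole second after the job is handed in: The chamber lies flat on the ledge of the reading stage, released and at rest, its end within 4 mm of the red stop, centred across the ledge within 5 mm and square to it within 0.12 rad (7 degrees) (x of chamber in the frame of stage_seat between -0.004 and 0.002 m and y of chamber in the frame of stage_seat between -0.005 and 0.005 m and z of chamber in the frame of stage_seat between -0.002 and 0.002 m and angle between the x axis of chamber and the x axis of stage, either way round below 0.12 rad and angle between chamber's own z axis and vertical below 0.05 rad and linear speed of chamber below 0.01 m/s and contact force between chamber and the fingers below 0.01 N); the robot touches nothing.
It fails at once if the chamber is pressed on or pushed against the block with more than 20 N (contact force between chamber and block above 20 N).
It fails at once if the chamber is pressed on or pushed against the reading stage with more than 20 N (contact force between chamber and stage above 20 N).
It fails at once if the chamber is dropped below the deck or ledge (its middle under 45 mm above the worktop) (height (world z) of chamber below 0.045 m).
It fails at once if the dish, cup, tape roll or marker is moved by more than 20 mm (distance of any of dish, cup, tape_roll, marker_blue from where it was at the start of the episode above 0.02 m).
It also fails if it takes over 61 s, if anything falls off the work surface, if the arm or the gripper's body presses on something with over 40 N, if the wrist force passes 120 N, or if a joint passes its speed limit or range.

## Working session

There is one attempt and no reset: what is moved stays moved. The work goes in short steps, Python scripts to look and compute and a tool call to move; the robot and the scene stay as the last step left them, time stands still between calls to the robot, and variables do not carry over. Pictures are saved under pics/ and viewed, and the job is handed in when it is done.

Besides the shell and the picture viewer there is one more tool, called after "Emit:" as name([rows], argument=value, ...), one row to a line, values as JSON. apply_moves: Moves the arm, as the interface text tells. Its arguments: {"type":"object","properties":{"deltas":{"type":"array"},"grip_force":{"type":"number"}},"required":["deltas"]}

```bash
ls; mkdir -p pics; cat > h.py <<'E'
import numpy as np, cv2
from scipy.spatial.transform import Rotation as R
from station import ctrl
def save(im,name): cv2.imwrite('pics/'+name,cv2.cvtColor(im['img'],cv2.COLOR_RGB2BGR))
def campose(im,obs=None):
    if 'mount' in im:
        T=np.eye(4);T[:3,:3]=R.from_rotvec(obs['tool_rot']).as_matrix();T[:3,3]=obs['tool_pos']
        return T@np.array(im['mount'])
    T=np.eye(4);A=np.array(im['attitude'])
    T[:3,:3]=A if A.shape==(3,3) else R.from_rotvec(A).as_matrix() if A.shape==(3,) else R.from_quat(A).as_matrix()
    T[:3,3]=im['eye'];return T
def world(im,uv,z=None,obs=None):
    """uv Nx2; z world height plane or None to use depth"""
    T=campose(im,obs);uv=np.atleast_2d(np.array(uv,float))
    d=np.c_[uv,np.ones(len(uv))]@np.linalg.inv(im['mtx']).T
    if z is None:
        r=np.array([im['range_z'][int(round(v)),int(round(u))] for u,v in uv]);p=d*r[:,None]
        return p@T[:3,:3].T+T[:3,3]
    w=d@T[:3,:3].T
    return T[:3,3]+w*((z-T[2,3])/w[:,2])[:,None]
def pix(im,P,obs=None):
    T=campose(im,obs);p=(np.atleast_2d(P)-T[:3,3])@T[:3,:3]
    q=p@np.array(im['mtx']).T;return q[:,:2]/q[:,2:]
E
python3 - <<'E'
from h import *
o=ctrl.get_obs();print(o)
for n in('scene','top','wrist'):
    im=ctrl.get_image(n);save(im,n+'0.png')
    print(n,im['mtx'],im.get('eye'),im.get('attitude'),im.get('mount'))
    for t in('chamber','block','block_edge','stage','stage_seat'):
        try:
            s=ctrl.search_frame(im,t) if t not in('block_edge','stage_seat') else []
            print(t,[(np.round(x['extent']),round(x['confidence'],2)) for x in s][:3])
            for x in ctrl.spot_point(im,t)[:3]: print('   ',np.round(x['uv'],1),round(x['confidence'],2))
        except Exception as e: print(t,e)
print(ctrl.get_obs()['t'])
E
```

```text
pics
{'t': 0.0, 'q': array([-1.25197497e+00,  5.33789119e-02,  1.61427844e+00,  1.76913506e-05,
        1.47601116e+00, -1.19018080e-01]), 'dq': array([-0.00062529,  0.00331175, -0.00068031, -0.00174319,  0.00106082,
       -0.00049919]), 'effort': array([ 2.23905125e-03, -3.93683553e+01, -3.70176315e+01, -1.22629416e-05,
        6.91286725e-03,  2.14570974e-05]), 'tool_pos': array([ 0.26478903, -0.56545412,  0.23005865]), 'tool_rot': array([-3.06459374e+00, -6.81824628e-01,  2.97492243e-04]), 'contact_force': array([ 0.255897  , -0.2525983 , -0.56532111]), 'wrist_torque': array([ 0.00651223, -0.03760786,  0.03330739]), 'opening': 0.08525527942630372}
scene [[508.59147188   0.         274.34030943]
 [  0.         508.59147188 211.4851987 ]
 [  0.           0.           1.        ]] [-0.57112958 -0.90576981  0.78973693] [-1.8833614   0.87122054 -0.55110408] None
chamber [(array([234., 198.,  21.,   8.]), 0.66), (array([204., 202.,  17.,  10.]), 0.63), (array([228., 241.,  32.,  10.]), 0.52)]
    [244.5 245.4] 0.73
    [208.3 207. ] 0.58
    [243.4 203.8] 0.57
block []
    [246.  217.6
[... 636 characters left out ...]
ck_edge []
    [244.5 240.5] 0.67
stage [(array([325., 187.,  39.,  53.]), 0.87), (array([228., 191.,  32.,  59.]), 0.6)]
    [343.7 215.7] 0.8
    [346.2 211. ] 0.58
stage_seat []
    [343.7 211.1] 0.83
    [177.2 189.8] 0.73
wrist [[312.66901968   0.         275.35571243]
 [  0.         312.66901968 206.45921895]
 [  0.           0.           1.        ]] None None [[ 1.22386630e-03 -9.52850896e-01 -3.03436437e-01  7.73745968e-02]
 [ 9.99999204e-01  1.25911836e-03  7.94673035e-05  1.38688763e-03]
 [ 3.06341896e-04 -3.03436293e-01  9.52851679e-01 -1.41885454e-01]
 [ 0.00000000e+00  0.00000000e+00  0.00000000e+00  1.00000000e+00]]
chamber []
block []
block_edge []
stage []
stage_seat []
1.35
```

```bash
python3 - <<'E'
import cv2
a=cv2.imread('pics/top0.png')[150:330,130:400];cv2.imwrite('pics/topc.png',cv2.resize(a,None,fx=2.9,fy=2.9,interpolation=cv2.INTER_CUBIC))
a=cv2.imread('pics/scene0.png')[150:300,150:380];cv2.imwrite('pics/scenec.png',cv2.resize(a,None,fx=3.4,fy=3.4,interpolation=cv2.INTER_CUBIC))
E
```

```text
(no output)
```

View pics/topc.png

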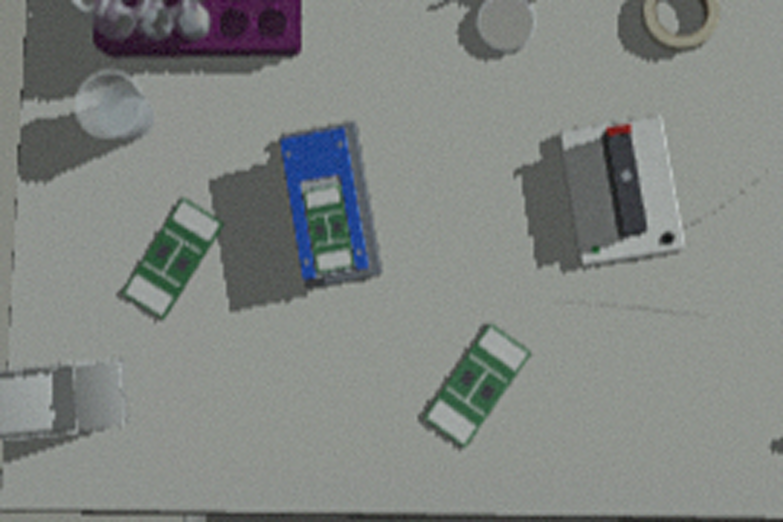

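View pics/scenec.png

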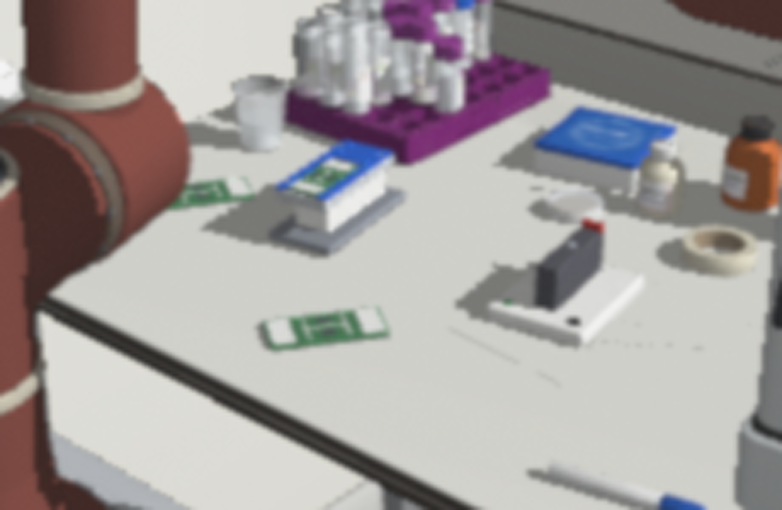

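View pics/top0.png

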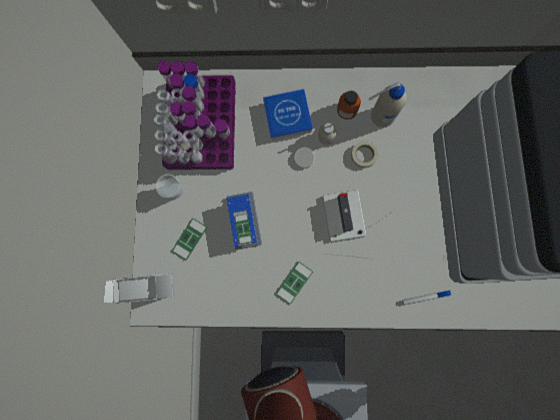

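```bash
python3 - <<'E'
from h import *
im=ctrl.get_image('top')
c=lambda u,v:(130+u/2.9,150+v/2.9)
for n,uv,z in[('chamb',c(328,226),.064),('chamb+x',c(321,192),.064),('chamb-x',c(334,262),.064),('seatend stop',c(620,130),.066),('ledge -x end',c(630,236),.06),('blk +xL',c(283,140),.063),('blk+xR',c(346,126),.063),('blk-xL',c(304,286),.06),('blk-xR',c(367,272),.063)]:
    print(n,np.round(world(im,uv,z)[0],4))
E
```

```text
chamb [0.5546 0.1623 0.064 ]
chamb+x [0.5855 0.1692 0.064 ]
chamb-x [0.5222 0.1564 0.064 ]
seatend stop [ 0.6414 -0.1007  0.066 ]
ledge -x end [ 0.5462 -0.1088  0.06  ]
blk +xL [0.6334 0.2051 0.063 ]
blk+xR [0.6462 0.1476 0.063 ]
blk-xL [0.5008 0.1836 0.06  ]
blk-xR [0.5133 0.1266 0.063 ]
```

View pics/scene0.png

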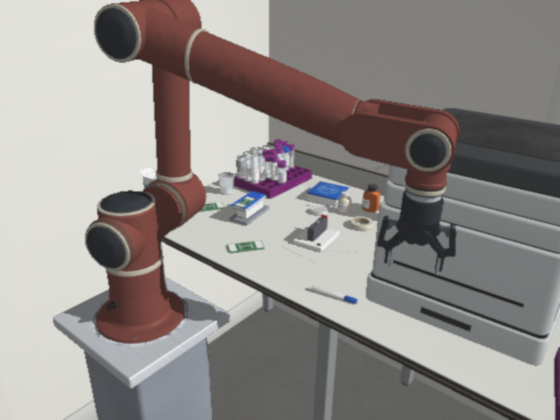

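View pics/wrist0.png

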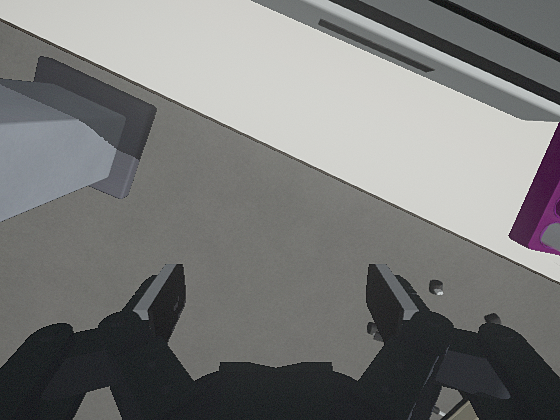

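Emit:
apply_moves([
  [0.0212,-0.0453,0,0,1],
  [0.0212,-0.0453,0,0,1],
  [0.0212,-0.0453,0,0,1],
  [0.0212,-0.0453,0,0,1],
  [0.0477,-0.0365,0,0,1],
  [0.0477,-0.0365,0,0,1],
  [0.0477,-0.0365,0,0,1],
  [0.0477,-0.0365,0,0,1],
])

```text
t: 2.4
tool_pos: [0.3777, -0.1449, 0.2318]
tool_rot: [3.067, 0.666, 0.007]
contact_force: [0.8, -0.2, -0.1]
opening: 0.0849
```

Emit:
apply_moves([
  [0.0455,-0.036,0,0,1],
  [0.0455,-0.036,0,0,1],
  [0.0455,-0.036,0,0,1],
  [0.0455,-0.036,0,0,1],
  [0.0455,-0.036,0,0,1],
  [0.0455,-0.036,0,0,1],
  [0,0,0.01,0.13,1],
  [0,0,0.01,0.13,1],
])

```text
t: 3.4
tool_pos: [0.5423, 0.1815, 0.2146]
tool_rot: [3.125, 0.264, 0.022]
contact_force: [1.0, -0.0, 0.4]
opening: 0.0855
```

```bash
python3 - <<'E'
from h import *
o=ctrl.get_obs();im=ctrl.get_image('wrist');save(im,'w1.png')
import pickle;pickle.dump((o,im),open('w1.pkl','wb'))
print(o['t'],o['tool_pos'],o['tool_rot'],np.linalg.norm(o['dq']))
for t in('chamber','block_edge'):
    for x in ctrl.spot_point(im,t)[:3]: print(t,np.round(x['uv'],1),round(x['confidence'],2),world(im,x['uv'],.062,o))
E
```

```text
3.4 [0.54226795 0.18145938 0.21464827] [3.1251503  0.26350633 0.02183462] 1.0773478383931012
chamber [151.4 170.7] 0.91 [[0.5443078  0.29914787 0.062     ]]
chamber [297.5 184.3] 0.72 [[0.5545697 0.159391  0.062    ]]
chamber [368.8 293.6] 0.68 [[0.44866588 0.06046984 0.062     ]]
block_edge [295.5 224.9] 0.88 [[0.51317127 0.15347884 0.062     ]]
```

View pics/w1.png

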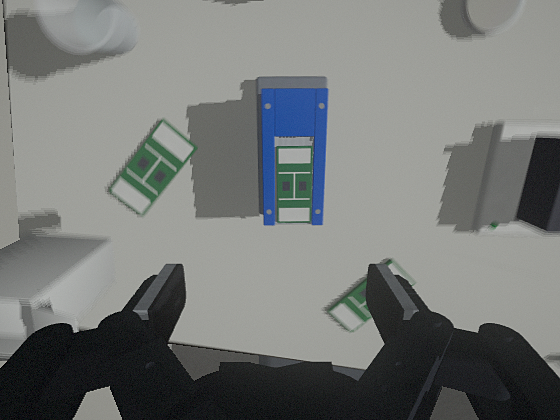

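```bash
python3 - <<'E'
from h import *
o=ctrl.get_obs();im=ctrl.get_image('wrist');save(im,'w2.png')
import pickle;pickle.dump((o,im),open('w2.pkl','wb'))
print(o['t'],o['tool_pos'],o['tool_rot'],np.linalg.norm(o['dq']))
a=cv2.imread('pics/w2.png')[60:240,240:345];cv2.imwrite('pics/w2c.png',cv2.resize(a,None,fx=3.3,fy=3.3,interpolation=cv2.INTER_CUBIC)[:600])
T=campose(im,o);print(T[:3,3])
for uv in[(292,110),(290,185),(270,110),(230,260),(400,150)]: print(uv,world(im,uv,None,o))
E
```

```text
3.55 [0.54168674 0.18050126 0.21436698] [3.12432895 0.27152033 0.01985321] 0.025657396657520395
[0.61663455 0.19315543 0.35718109]
(292, 110) [[0.62043639 0.17671783 0.06247964]]
(290, 185) [[0.55246876 0.16568312 0.06397705]]
(270, 110) [[0.61699286 0.19622757 0.06328869]]
(230, 260) [[4.30558286e-01 2.16013432e-01 2.07489743e-04]]
(400, 150) [[5.99956297e-01 4.44581262e-02 3.90996144e-04]]
```

View pics/w2c.png

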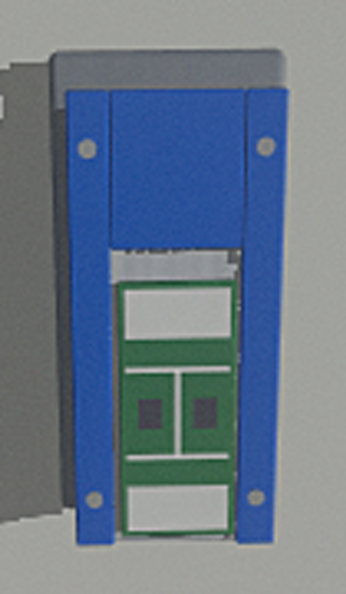

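```bash
cat > b.py <<'E'
from h import *
import pickle
o,im=pickle.load(open('w2.pkl','rb'))
g=lambda u,v:(240+u/3.3,60+v/3.3)
B=world(im,[g(68,90),g(288,88),g(78,545),g(272,543)],.063,o)
C=world(im,[g(119,281),g(237,281),g(121,535),g(232,535)],.064,o)
P=np.array([[65,30],[65,-30],[-65,30],[-65,-30]])/1e3
Q=np.array([[38,17],[38,-17],[-38,17],[-38,-17]])/1e3
def fit(P,W):
    p=P-P.mean(0);w=W[:,:2]-W[:,:2].mean(0)
    yaw=np.arctan2((p[:,0]*w[:,1]-p[:,1]*w[:,0]).sum(),(p*w).sum())
    r=np.array([[np.cos(yaw),-np.sin(yaw)],[np.sin(yaw),np.cos(yaw)]])
    t=W[:,:2].mean(0)-r@P.mean(0)
    return t,yaw,r,(np.linalg.norm(W[:,:2]-(P@r.T+t),axis=1)*1e3).round(1)
tb,yb,rb,e=fit(P,B);print('block',tb,yb,e)
tc,yc,rc,e=fit(Q,C);print('chamber',tc,yc,e)
edge=tb+rb@[-.065,0];print('edge',edge,'chamber in edge',rb.T@(tc-edge))
if __name__=='__main__':
    Rm=R.from_rotvec(o['tool_rot']).as_matrix();print(Rm.round(4))
E
python3 b.py
```

```text
block [0.57618996 0.16682726] 0.18460333578277727 [0.7 0.7 0.7 0.6]
chamber [0.55303864 0.16216393] 0.1838189016621875 [0.4 0.6 0.5 0.2]
edge [0.51229437 0.15489608] chamber in edge [ 0.04138606 -0.00033452]
[[ 0.9849  0.1725  0.0131]
 [ 0.1725 -0.985  -0.0043]
 [ 0.0121  0.0065 -0.9999]]
```

Emit:
apply_moves([
  [0.0105,0.0095,0,-0.01,-1],
  [0.0105,0.0095,0,0,-1],
  [0,0,0.02,0,-1],
  [0,0,0.03,0,-1],
  [0,0,0.03,0,-1],
  [0,0,0.03,0,-1],
  [0,0,0.02,0,-1],
  [0,0,0,0,-1],
], grip_force=20)

```text
t: 4.6
tool_pos: [0.5689, 0.1609, 0.0768]
tool_rot: [3.123, 0.287, 0.017]
contact_force: [0.2, 1.8, 0.6]
opening: 0.0002
```

```bash
cat > st.py <<'E'
from b import *
o=ctrl.get_obs();p=o['tool_pos'];Rm=R.from_rotvec(o['tool_rot']).as_matrix()
print('t',o['t'],'tcp',p.round(4),'F',o['contact_force'].round(2),'open',o['opening'])
print('edge frame',(rb.T@(p[:2]-edge)).round(4),'yaw-yb',np.arctan2(Rm[1,0],Rm[0,0])-yb);print(Rm.round(4))
E
python3 st.py|tail -5
```

```text
t 4.6 tcp [0.5689 0.1609 0.0768] F [0.21 1.8  0.58] open 0.0002340274984003726
edge frame [ 0.0568 -0.0044] yaw-yb -0.0010075046043150626
[[ 0.9831  0.1825  0.0114]
 [ 0.1826 -0.9832 -0.0043]
 [ 0.0104  0.0063 -0.9999]]
```

Emit:
apply_moves([
  [0,-0.0044,0,0,-1],
  [0,0,0.004,0,-1],
  [0,0,0.003,0,-1],
  [0,0,0.001,0,-1],
  [0,0,0.0003,0,-1],
  [0,0,0.0003,0,-1],
  [0,0,0.0003,0,-1],
  [0,0,0.0003,0,-1],
])

```text
t: 5.6
tool_pos: [0.5704, 0.1658, 0.0704]
tool_rot: [3.124, 0.288, 0.026]
contact_force: [-0.6, -0.3, -0.6]
opening: -0.0001
```

```bash
python3 st.py|tail -5
```

```text
t 5.6 tcp [0.5704 0.1658 0.0704] F [-0.6  -0.27 -0.57] open -0.00014085422702182266
edge frame [0.0591 0.0001] yaw-yb -0.0009227325001143483
[[ 0.9831  0.1825  0.017 ]
 [ 0.1826 -0.9832 -0.0032]
 [ 0.0161  0.0063 -0.9999]]
```

Emit:
apply_moves([
  [-0.0005,0,0.0012,0,-1],
  [-0.0005,0,0.001,0,-1],
  [-0.0005,0,0.0007,0,-1],
  [0,0,0.0005,0,-1],
  [0,0,0.0005,0,-1],
  [0,0,0.0005,0,-1],
  [0,0,0.0005,0,-1],
  [0,0,0.0005,0,-1],
])

```text
t: 6.6
tool_pos: [0.5688, 0.1655, 0.0644]
tool_rot: [3.123, 0.288, 0.026]
contact_force: [-0.9, 0.2, 0.1]
opening: -0.0001
```

```bash
python3 st.py|tail -5
```

```text
t 6.6 tcp [0.5688 0.1655 0.0644] F [-0.85  0.22  0.13] open -6.116063750652509e-05
edge frame [0.0575 0.0001] yaw-yb -0.0009081855578112752
[[ 0.9831  0.1826  0.0167]
 [ 0.1826 -0.9832 -0.0033]
 [ 0.0158  0.0063 -0.9999]]
```

Emit:
apply_moves([
  [0,0,0.0002,0,-1],
  [0,0,0.0002,0,-1],
  [0,0,0.0002,0,-1],
  [0,0,0.0002,0,-1],
  [0,0,0.0002,0,-1],
  [0,0,0.0002,0,-1],
  [0,0,0.0002,0,-1],
  [0,0,0.0002,0,-1],
])

```text
t: 7.6
tool_pos: [0.5695, 0.1657, 0.0642]
tool_rot: [3.124, 0.288, 0.028]
contact_force: [-1.7, -0.7, 3.4]
opening: 0.0
```

```bash
python3 st.py|tail -5
```

```text
t 7.6 tcp [0.5695 0.1657 0.0642] F [-1.67 -0.75  3.36] open 9.536706782203584e-06
edge frame [0.0582 0.0001] yaw-yb -0.0008340930397437718
[[ 0.983   0.1826  0.018 ]
 [ 0.1827 -0.9832 -0.0031]
 [ 0.0171  0.0063 -0.9998]]
```

Emit:
apply_moves([
  [-0.002,0,0.0002,0,-1],
  [-0.004,0,0.0002,0,-1],
  [-0.004,0,0.0002,0,-1],
  [-0.004,0,0.0002,0,-1],
  [-0.004,0,0.0002,0,-1],
  [-0.002,0,0.0001,0,-1],
  [0,0,0.0001,0,-1],
  [0,0,0.0001,0,-1],
])

```text
t: 8.6
tool_pos: [0.5505, 0.162, 0.0641]
tool_rot: [3.124, 0.288, 0.036]
contact_force: [1.1, 0.2, 4.1]
opening: 0.0003
```

```bash
python3 st.py|tail -5; python3 - <<'E'
from h import *
o=ctrl.get_obs();im=ctrl.get_image('wrist');save(im,'w3.png')
import pickle;pickle.dump((o,im),open('w3.pkl','wb'))
E
```

```text
t 8.6 tcp [0.5505 0.162  0.0641] F [1.1  0.17 4.13] open 0.0002720593217549985
edge frame [0.0388 0.    ] yaw-yb -0.0008949715113625856
[[ 0.9829  0.1825  0.0233]
 [ 0.1826 -0.9832 -0.0022]
 [ 0.0225  0.0064 -0.9997]]
```

View pics/w3.png

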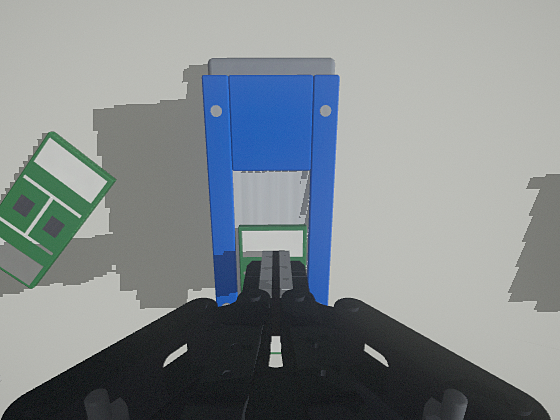

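```bash
cat > cx.py <<'E'
import sys
from b import *
n=sys.argv[1];u,v,v2=map(float,sys.argv[2:5])
o,im=pickle.load(open(n,'rb'))
for vv,z,ref in((v,.064,'far end'),(v2,.063,'filler(should be .088)')):
    w=world(im,(u,vv),z,o)[0]; print(ref,(rb.T@(w[:2]-edge)).round(4))
E
python3 cx.py w3.pkl 270 225.5 170.5|tail -2
```

```text
far end [0.0614 0.0012]
filler(should be .088) [0.0883 0.0011]
```

Emit:
apply_moves([
  [-0.002,0,0.0002,0,-1],
  [-0.004,0,0.0001,0,-1],
  [-0.004,0,0.0001,0,-1],
  [-0.003,0,0.0001,0,-1],
  [-0.0022,0,0.0001,0,-1],
  [0,0,0.0,0,-1],
  [0,0,-0.0003,0,-1],
  [0,0,-0.0003,0,-1],
])

```text
t: 9.65
tool_pos: [0.5352, 0.1592, 0.0642]
tool_rot: [3.124, 0.287, 0.039]
contact_force: [0.8, 0.0, 3.7]
opening: -0.0002
```

```bash
python3 st.py|tail -5; python3 - <<'E'
from h import *
o=ctrl.get_obs();im=ctrl.get_image('wrist');save(im,'w4.png')
import pickle;pickle.dump((o,im),open('w4.pkl','wb'))
E
```

```text
t 9.65 tcp [0.5352 0.1592 0.0642] F [0.85 0.04 3.68] open -0.000186030250348095
edge frame [ 0.0233 -0.    ] yaw-yb -0.0009938607946645972
[[ 0.9829  0.1824  0.025 ]
 [ 0.1825 -0.9832 -0.0019]
 [ 0.0242  0.0064 -0.9997]]
```

View pics/w4.png

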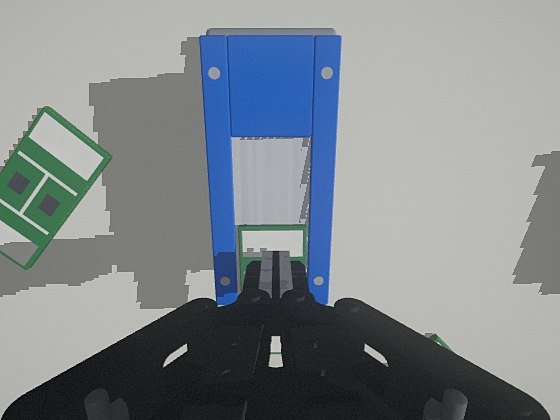

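Emit:
apply_moves([
  [0,0,-0.003,0,-1],
  [0,0,-0.01,0,-1],
  [0,0,-0.03,0,0.3],
  [-0.01,0,-0.03,0,0.3],
  [-0.01,0,-0.03,0,0.3],
  [-0.01,0,0,0,0.3],
  [-0.005,0,0,0,0.3],
  [0,0,0,0,0.3],
])

```text
t: 10.7
tool_pos: [0.4918, 0.152, 0.1646]
tool_rot: [3.123, 0.288, 0.016]
contact_force: [0.3, -0.1, 0.1]
opening: 0.0556
```

```bash
python3 cx.py w4.pkl 270 225.5 136|tail -2; python3 st.py|tail -5; python3 - <<'E'
from h import *
o=ctrl.get_obs();im=ctrl.get_image('wrist');save(im,'w5.png')
import pickle;pickle.dump((o,im),open('w5.pkl','wb'))
E
```

```text
far end [0.0459 0.0012]
filler(should be .088) [0.0885 0.001 ]
t 10.7 tcp [0.4918 0.152  0.1646] F [ 0.3 -0.1  0.1] open 0.05557097371943736
edge frame [-0.0207  0.0009] yaw-yb -0.000916095524137045
[[ 0.9831  0.1826  0.0106]
 [ 0.1826 -0.9832 -0.0043]
 [ 0.0096  0.0061 -0.9999]]
```

View pics/w5.png

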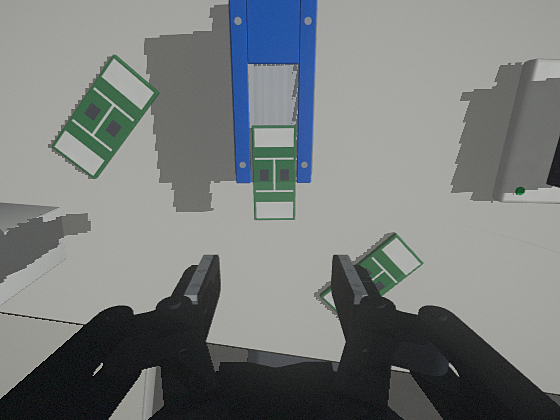

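Emit:
apply_moves([
  [0.004,0,0.0,0,0.3],
  [0,0,0.03,0,0.3],
  [0,0,0.03,0,0.3],
  [0,0,0.03,0,0.3],
  [0,0,0.02,0,0.3],
  [0,0,0.01,0,0.3],
  [0,0,0.002,0,0.3],
  [0,0,0,0,0.3],
])

```text
t: 11.75
tool_pos: [0.4987, 0.1522, 0.0361]
tool_rot: [3.123, 0.287, 0.01]
contact_force: [0.0, 0.4, -0.1]
opening: 0.0553
```

```bash
python3 st.py|tail -5; python3 - <<'E'
from h import *
o=ctrl.get_obs();im=ctrl.get_image('wrist');save(im,'w6.png')
import pickle;pickle.dump((o,im),open('w6.pkl','wb'))
E
```

```text
t 11.75 tcp [0.4987 0.1522 0.0361] F [ 0.    0.43 -0.13] open 0.05532944799064481
edge frame [-0.0138 -0.0001] yaw-yb -0.001374773963588094
[[ 0.9832  0.1822  0.007 ]
 [ 0.1822 -0.9832 -0.0048]
 [ 0.006   0.006  -1.    ]]
```

View pics/w6.png

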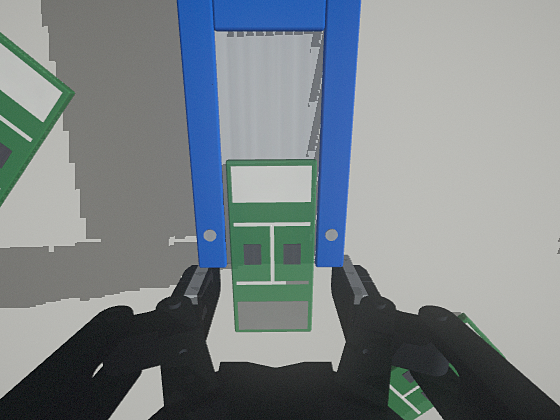

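Emit:
apply_moves([
  [-0.002,0,-0.004,0,0.3],
  [-0.0003,0,0,0,-1],
  [0,0,0,0,-1],
  [0,0,0,0,-1],
  [0,0,0,0,-1],
  [0,0,0,0,-1],
  [0,0,0,0,-1],
  [0,0,0,0,-1],
], grip_force=25)

```text
t: 12.8
tool_pos: [0.4977, 0.1522, 0.0427]
tool_rot: [3.124, 0.287, 0.017]
contact_force: [0.8, 0.5, -0.5]
opening: 0.0332
```

```bash
python3 st.py|tail -5; python3 - <<'E'
from h import *
o=ctrl.get_obs();im=ctrl.get_image('wrist');save(im,'w7.png')
import pickle;pickle.dump((o,im),open('w7.pkl','wb'))
E
```

```text
t 12.8 tcp [0.4977 0.1522 0.0427] F [ 0.79  0.5  -0.5 ] open 0.03320007428287506
edge frame [-0.0148  0.0001] yaw-yb -0.0012022875057392246
[[ 0.9832  0.1823  0.0111]
 [ 0.1824 -0.9832 -0.0039]
 [ 0.0103  0.0058 -0.9999]]
```

View pics/w7.png

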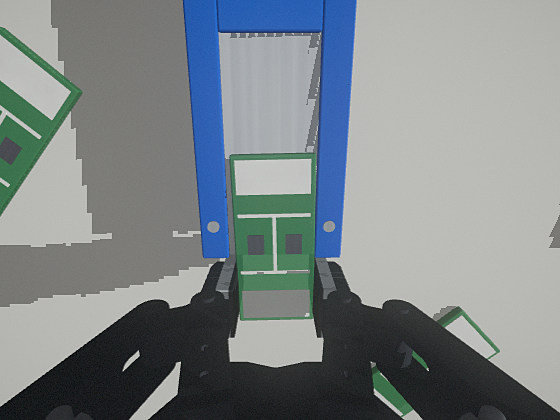

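Emit:
apply_moves([
  [0,0,-0.004,0,-1],
  [0,0,-0.01,0,-1],
  [0,0,-0.02,0,-1],
  [0,0,-0.025,0,-1],
  [0,0,-0.025,0,-1],
  [0,0,-0.015,0,-1],
  [0,0,0,0,-1],
  [0,0,0,0,-1],
])

```text
t: 13.85
tool_pos: [0.4965, 0.1523, 0.1473]
tool_rot: [3.123, 0.287, 0.019]
contact_force: [-0.3, -0.7, -0.2]
opening: 0.0331
```

```bash
python3 st.py|tail -5; python3 - <<'E'
from h import *
o=ctrl.get_obs();im=ctrl.get_image('wrist');save(im,'w8.png')
import pickle;pickle.dump((o,im),open('w8.pkl','wb'))
E
```

```text
t 13.85 tcp [0.4965 0.1523 0.1473] F [-0.31 -0.74 -0.22] open 0.033127183337100796
edge frame [-0.0159  0.0004] yaw-yb -0.0013665417187286033
[[ 0.9832  0.1821  0.0123]
 [ 0.1822 -0.9833 -0.0043]
 [ 0.0113  0.0065 -0.9999]]
```

View pics/w8.png

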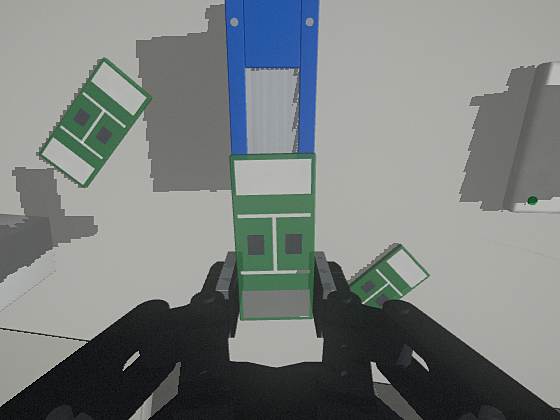

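Emit:
apply_moves([
  [-0.002,0.025,-0.005,0,-1],
  [-0.003,0.04,-0.005,0,-1],
  [-0.003,0.045,-0.005,0,-1],
  [-0.003,0.045,0,0,-1],
  [-0.003,0.035,0,0,-1],
  [-0.0015,0.023,0,0.05,-1],
  [0,0,0,0.05,-1],
  [0,0,0,0,-1],
])

```text
t: 14.9
tool_pos: [0.5155, -0.0661, 0.1531]
tool_rot: [3.137, 0.128, -0.008]
contact_force: [0.7, -0.8, 0.1]
opening: 0.0331
```

```bash
python3 st.py|tail -5; python3 - <<'E'
from h import *
o=ctrl.get_obs();im=ctrl.get_image('wrist');print(np.linalg.norm(o['dq']))
o=ctrl.get_obs();im=ctrl.get_image('wrist');save(im,'w9.png');print(np.linalg.norm(o['dq']))
import pickle;pickle.dump((o,im),open('w9.pkl','wb'))
for x in ctrl.spot_point(im,'stage_seat')[:3]: print(np.round(x['uv'],1),round(x['confidence'],2),world(im,x['uv'],.06,o))
E
```

```text
t 14.9 tcp [ 0.5155 -0.0661  0.1531] F [ 0.73 -0.76  0.08] open 0.03308195219002398
edge frame [-0.0374 -0.2178] yaw-yb -0.10305645868990414
[[ 0.9967  0.0815 -0.0048]
 [ 0.0815 -0.9967 -0.0022]
 [-0.0049  0.0018 -1.    ]]
0.015916973358382734
0.013796469778095252
[338.5 102.2] 0.69 [[ 0.59958896 -0.10560147  0.06      ]]
```

View pics/w9.png

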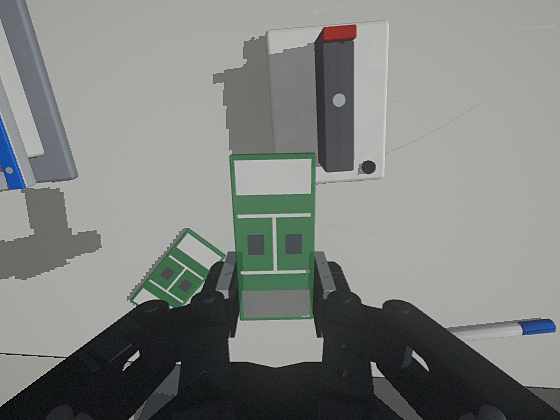

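```bash
python3 - <<'E'
import cv2
a=cv2.imread('pics/w9.png');cv2.imwrite('pics/w9c.png',cv2.resize(a[10:190,300:400],None,fx=3.3,fy=3.3,interpolation=cv2.INTER_CUBIC))
cv2.imwrite('pics/w9d.png',cv2.resize(a[145:330,215:335],None,fx=3.2,fy=3.2,interpolation=cv2.INTER_CUBIC))
E
```

```text
(no output)
```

View pics/w9c.png

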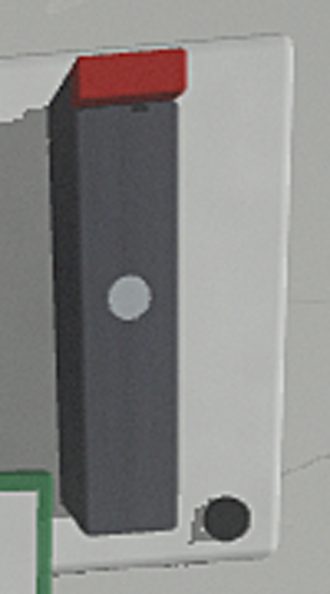

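View pics/w9d.png

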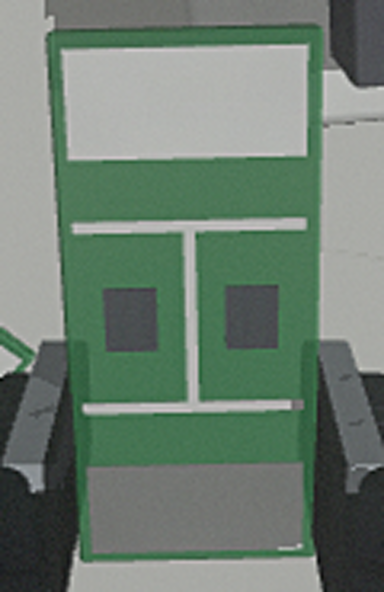

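```bash
cat > s.py <<'E'
from b import *
o9,i9=pickle.load(open('w9.pkl','rb'))
g=lambda u,v:(300+u/3.3,10+v/3.3)
S=world(i9,[g(77,106),g(178,101),g(85,534),g(178,528)],.06,o9)
Pq=np.array([[45,11],[45,-11],[-45,11],[-45,-11]])/1e3
ts,ys,rs,e=fit(Pq,S);seat=ts+rs@[.007,0]
print('stage',ts,ys,e,'seat',seat)
if __name__=='__main__':
    print('disc',rs.T@(world(i9,g(129,298),.06,o9)[0][:2]-ts))
    for uv in[(335,70),(335,140),(340,33),(380,100)]: print('depth',world(i9,uv,None,o9))
    D=world(i9,[(245,180),(300,180),(255,260),(290,260),(270,300)],None,o9);print('chamber top',D.round(4))
    h=lambda u,v:(215+u/3.2,145+v/3.2)
    zt=D[:3,2].mean();C=world(i9,[h(49,32),h(320,27),h(82,560),h(313,553)],zt,o9)
    t,y,r,e=fit(Q,C);print('chamber',t,y,e,'z',zt)
    Rm=R.from_rotvec(o9['tool_rot']).as_matrix();print('in tool',Rm.T@(np.r_[t,zt]-o9['tool_pos']),'yaw tool',np.arctan2(Rm[1,0],Rm[0,0]))
E
python3 s.py|tail -15
```

```text
chamber [0.55303864 0.16216393] 0.1838189016621875 [0.4 0.6 0.5 0.2]
edge [0.51229437 0.15489608] chamber in edge [ 0.04138606 -0.00033452]
stage [ 0.59432188 -0.10692987] 0.155085081324932 [0.8 1.2 0.8 0.6] seat [ 0.60123787 -0.10584862]
disc [6.66004274e-03 6.77654115e-05]
depth [[ 0.62039562 -0.10024919  0.05925426]]
depth [[ 0.57314827 -0.10686018  0.06006192]]
depth [[ 0.64218104 -0.09942207  0.06474047]]
depth [[ 0.60538146 -0.14911389  0.01468541]]
chamber top [[ 0.5649 -0.0512  0.1741]
 [ 0.5665 -0.0729  0.1734]
 [ 0.5299 -0.0573  0.1735]
 [ 0.5307 -0.0724  0.1727]
 [ 0.511  -0.0653  0.1743]]
chamber [ 0.53827654 -0.06520938] 0.10604465491146214 [0.7 0.7 0.4 0.6] z 0.17367525834257078
in tool [ 0.02272019  0.00119973 -0.02076458] yaw tool 0.08211030295589562
```

Emit:
apply_moves([
  [0,0,0,-0.053,-1],
  [0.012,0.0125,0,0,-1],
  [0.0175,0.019,0,0,-1],
  [0.0175,0.019,0,0,-1],
  [0,0,0.02,0,-1],
  [0,0,0.03,0,-1],
  [0,0,0.02,0,-1],
  [0,0,0.0,0,-1],
])

```text
t: 16.05
tool_pos: [0.5712, -0.1094, 0.077]
tool_rot: [3.133, 0.217, -0.011]
contact_force: [0.1, 0.9, 0.5]
opening: 0.0333
```

```bash
cat > st2.py <<'E'
from s import *
o=ctrl.get_obs();p=o['tool_pos'];Rm=R.from_rotvec(o['tool_rot']).as_matrix()
print('t',o['t'],'tcp',p.round(4),'F',o['contact_force'].round(2),'open',o['opening'])
print(Rm.round(4),'yaw tool-stage',np.arctan2(Rm[1,0],Rm[0,0])-ys)
c=p+Rm@[.0227,.0008,-.0168];print('chamber est in seat',(rs.T@(c[:2]-seat)).round(4),'underside z',c[2].round(4))
E
python3 st2.py|tail -5; python3 - <<'E'
from h import *
o=ctrl.get_obs();im=ctrl.get_image('wrist');save(im,'w10.png')
import pickle;pickle.dump((o,im),open('w10.pkl','wb'))
E
```

```text
t 16.05 tcp [ 0.5712 -0.1094  0.077 ] F [0.14 0.9  0.46] open 0.0332804173258532
[[ 9.904e-01  1.381e-01 -6.700e-03]
 [ 1.381e-01 -9.904e-01 -1.400e-03]
 [-6.800e-03  4.000e-04 -1.000e+00]] yaw tool-stage -0.016573657491254862
chamber est in seat [-0.0075  0.    ] underside z 0.0937
```

View pics/w10.png

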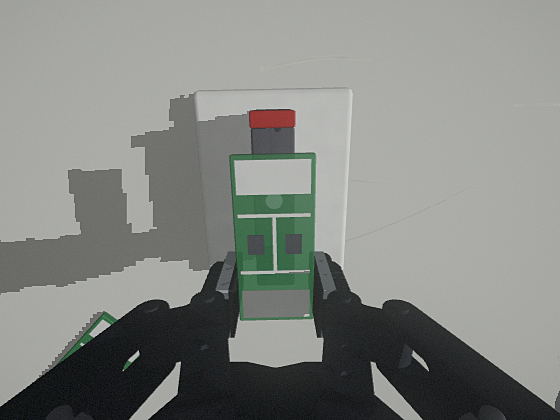

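Emit:
apply_moves([
  [0,0,0.008,0,-1],
  [0,0,0.01,0,-1],
  [0,0,0.005,0,-1],
  [0,0,0.001,0,-1],
  [0,0,0,0,-1],
  [0,0,0,0,-1],
  [0,0,0,0,-1],
  [0,0,0,0,-1],
])

```text
t: 17.1
tool_pos: [0.5737, -0.11, 0.0557]
tool_rot: [3.13, 0.217, 0.0]
contact_force: [1.1, 0.1, -0.5]
opening: 0.033
```

```bash
python3 st2.py|tail -5; python3 - <<'E'
from h import *
o=ctrl.get_obs();im=ctrl.get_image('wrist');save(im,'w11.png')
import pickle;pickle.dump((o,im),open('w11.pkl','wb'))
E
```

```text
t 17.1 tcp [ 0.5737 -0.11    0.0557] F [ 1.05  0.07 -0.54] open 0.03304373041529971
[[ 9.904e-01  1.383e-01  3.000e-04]
 [ 1.383e-01 -9.904e-01 -3.600e-03]
 [-2.000e-04  3.600e-03 -1.000e+00]] yaw tool-stage -0.016377011259256447
chamber est in seat [-0.0052 -0.0009] underside z 0.0725
```

View pics/w11.png

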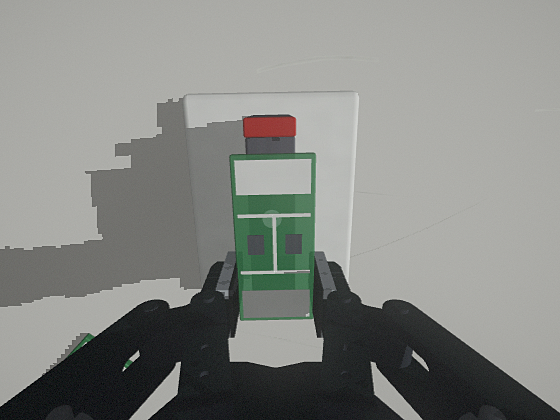

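Emit:
apply_moves([
  [-0.004,-0.001,0,0,-1],
  [-0.001,0,0.003,0,-1],
  [0,0,0.003,0,-1],
  [-0.0005,0,0.002,0,-1],
  [0,0,0.001,0,-1],
  [-0.0005,0,0,0,-1],
  [0,0,0,0,-1],
  [0,0,0,0,-1],
])

```text
t: 18.15
tool_pos: [0.567, -0.1098, 0.0459]
tool_rot: [3.131, 0.217, -0.001]
contact_force: [-0.3, -0.6, -1.7]
opening: 0.0334
```

```bash
python3 st2.py|tail -5; python3 - <<'E'
from h import *
o=ctrl.get_obs();im=ctrl.get_image('wrist');save(im,'w12.png')
import pickle;pickle.dump((o,im),open('w12.pkl','wb'))
E
```

```text
t 18.15 tcp [ 0.567  -0.1098  0.0459] F [-0.3  -0.59 -1.66] open 0.03342872542655739
[[ 9.904e-01  1.383e-01 -1.000e-04]
 [ 1.383e-01 -9.904e-01 -3.500e-03]
 [-6.000e-04  3.500e-03 -1.000e+00]] yaw tool-stage -0.01637498979752619
chamber est in seat [-0.0117  0.0003] underside z 0.0627
```

View pics/w12.png

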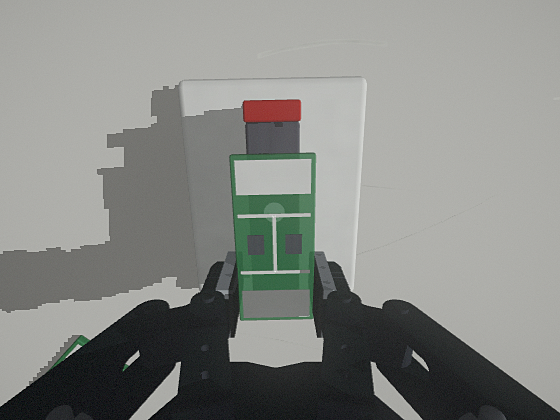

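```bash
cat > gap.py <<'E'
import sys
from s import *
n=sys.argv[1];uc,vc,us,vs,zt=map(float,sys.argv[2:7])
o,im=pickle.load(open(n,'rb'))
a=world(im,(uc,vc),zt,o)[0];b=world(im,(us,vs),.060,o)[0]
print('end in seat',(rs.T@(a[:2]-seat)).round(4),'stop base',(rs.T@(b[:2]-seat)).round(4))
E
python3 gap.py w12.pkl 273 153.5 272.5 123 .0667|tail -1; python3 - <<'E'
import cv2
a=cv2.imread('pics/w12.png');cv2.imwrite('pics/w12c.png',cv2.resize(a[90:170,220:330],None,fx=5,fy=5,interpolation=cv2.INTER_CUBIC))
E
```

```text
end in seat [ 0.0262 -0.    ] stop base [0.0373 0.    ]
```

View pics/w12c.png

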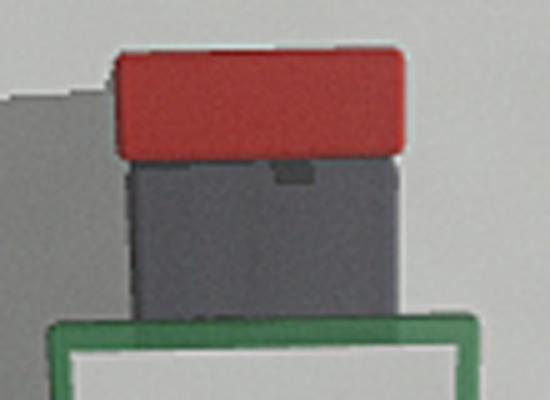

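Emit:
apply_moves([
  [0.003,0,0,0,-1],
  [0.003,0,0,0,-1],
  [0.002,0,0.0005,0,-1],
  [0.001,0,0.0005,0,-1],
  [0,0,0.0003,0,-1],
  [0,0,0.0003,0,-1],
  [0,0,0,0,-1],
  [0,0,0,0,-1],
])

```text
t: 19.2
tool_pos: [0.5767, -0.1085, 0.0442]
tool_rot: [3.13, 0.218, -0.0]
contact_force: [0.1, 0.5, -1.5]
opening: 0.0329
```

```bash
python3 st2.py|tail -5; python3 - <<'E'
from h import *
o=ctrl.get_obs();im=ctrl.get_image('wrist');save(im,'w13.png')
import pickle;pickle.dump((o,im),open('w13.pkl','wb'))
a=cv2.imread('pics/w13.png');cv2.imwrite('pics/w13c.png',cv2.resize(a[90:190,200:350],None,fx=5,fy=5,interpolation=cv2.INTER_CUBIC))
E
```

```text
t 19.2 tcp [ 0.5767 -0.1085  0.0442] F [ 0.12  0.53 -1.5 ] open 0.0328755418357627
[[ 9.904e-01  1.383e-01  1.000e-04]
 [ 1.383e-01 -9.904e-01 -3.600e-03]
 [-4.000e-04  3.500e-03 -1.000e+00]] yaw tool-stage -0.01632470526683935
chamber est in seat [-0.0019  0.0001] underside z 0.061
```

View pics/w13c.png

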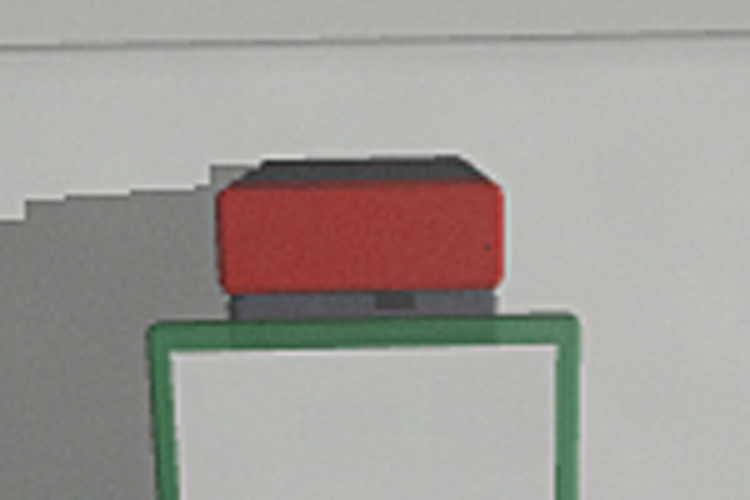

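Emit:
apply_moves([
  [0.0005,0,0.0003,0,-1],
  [0.0003,0,0.0003,0,-1],
  [0,0,0.0003,0,-1],
  [0,0,0.0003,0,-1],
  [0,0,0.0003,0,-1],
  [0,0,0.0003,0,-1],
  [0,0,0.0003,0,-1],
  [0,0,0.0003,0,-1],
])

```text
t: 20.25
tool_pos: [0.5781, -0.1085, 0.0426]
tool_rot: [3.13, 0.218, 0.002]
contact_force: [-0.1, 0.5, 1.6]
opening: 0.0333
```

```bash
python3 st2.py|tail -5; python3 - <<'E'
from h import *
o=ctrl.get_obs();im=ctrl.get_image('wrist');save(im,'w14.png')
import pickle;pickle.dump((o,im),open('w14.pkl','wb'))
a=cv2.imread('pics/w14.png');cv2.imwrite('pics/w14c.png',cv2.resize(a[90:190,200:350],None,fx=5,fy=5,interpolation=cv2.INTER_CUBIC))
E
```

```text
t 20.25 tcp [ 0.5781 -0.1085  0.0426] F [-0.15  0.54  1.6 ] open 0.033279255567005804
[[ 9.904e-01  1.383e-01  1.300e-03]
 [ 1.383e-01 -9.904e-01 -3.900e-03]
 [ 7.000e-04  4.100e-03 -1.000e+00]] yaw tool-stage -0.01629225906156026
chamber est in seat [-0.0006 -0.0002] underside z 0.0595
```

View pics/w14c.png

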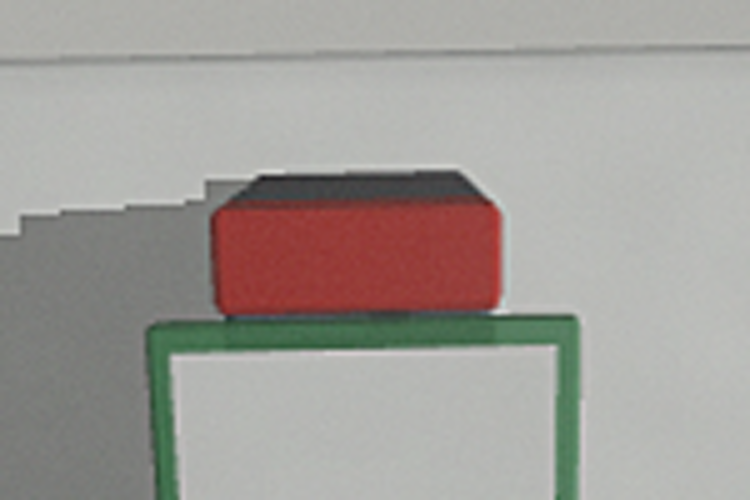

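Emit:
apply_moves([
  [0,0,0.0001,0,0.3],
  [0,0,0,0,0.3],
  [0,0,0,0,0.3],
  [0,0,0,0,0.3],
  [0,0,0,0,0.3],
  [0,0,0,0,0.3],
  [0,0,-0.002,0,0.3],
  [0,0,-0.003,0,0.3],
])

```text
t: 21.3
tool_pos: [0.5775, -0.1083, 0.0467]
tool_rot: [3.131, 0.218, -0.001]
contact_force: [-0.1, 0.5, 0.7]
opening: 0.0551
```

```bash
python3 st2.py|tail -5; python3 - <<'E'
from h import *
o=ctrl.get_obs();im=ctrl.get_image('wrist');save(im,'w15.png')
import pickle;pickle.dump((o,im),open('w15.pkl','wb'))
E
```

```text
t 21.3 tcp [ 0.5775 -0.1083  0.0467] F [-0.08  0.49  0.66] open 0.055139060471642125
[[ 9.904e-01  1.383e-01 -1.000e-04]
 [ 1.383e-01 -9.904e-01 -3.400e-03]
 [-6.000e-04  3.400e-03 -1.000e+00]] yaw tool-stage -0.01635550672951172
chamber est in seat [-0.0012  0.0001] underside z 0.0635
```

View pics/w15.png

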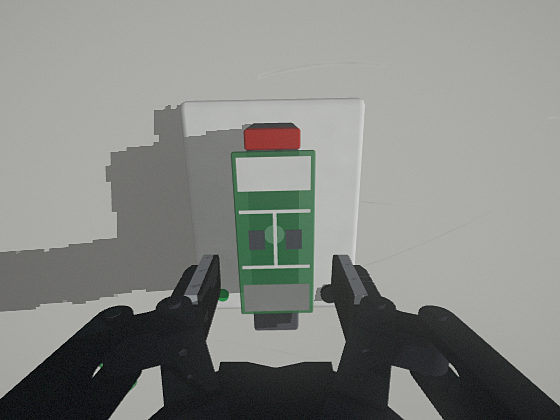

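Released and flat. Retreat straight up and look again.

Emit:
apply_moves([
  [0,0,-0.005,0,0.3],
  [0,0,-0.015,0,0.3],
  [0,0,-0.03,0,0.3],
  [0,0,-0.04,0,0.3],
  [0,0,-0.03,0,0.3],
  [-0.02,0,0,0,0.3],
  [-0.01,0,0,0,0.3],
  [0,0,0,0,0.3],
])

```text
t: 22.35
tool_pos: [0.5489, -0.1126, 0.1789]
tool_rot: [3.127, 0.217, 0.012]
contact_force: [1.0, 0.1, 0.0]
opening: 0.0553
```

```bash
python3 st2.py|tail -5; python3 - <<'E'
from h import *
o=ctrl.get_obs();im=ctrl.get_image('wrist');save(im,'w16.png')
import pickle;pickle.dump((o,im),open('w16.pkl','wb'))
t=ctrl.get_image('top');save(t,'top16.png')
a=cv2.imread('pics/w16.png');cv2.imwrite('pics/w16c.png',cv2.resize(a[50:230,200:350],None,fx=3.3,fy=3.3,interpolation=cv2.INTER_CUBIC))
E
```

```text
t 22.35 tcp [ 0.5489 -0.1126  0.1789] F [0.96 0.12 0.02] open 0.055328799356755304
[[ 0.9903  0.1384  0.0082]
 [ 0.1384 -0.9904 -0.0061]
 [ 0.0073  0.0072 -0.9999]] yaw tool-stage -0.016205291631561952
chamber est in seat [-0.0302  0.0003] underside z 0.1959
```

View pics/w16c.png

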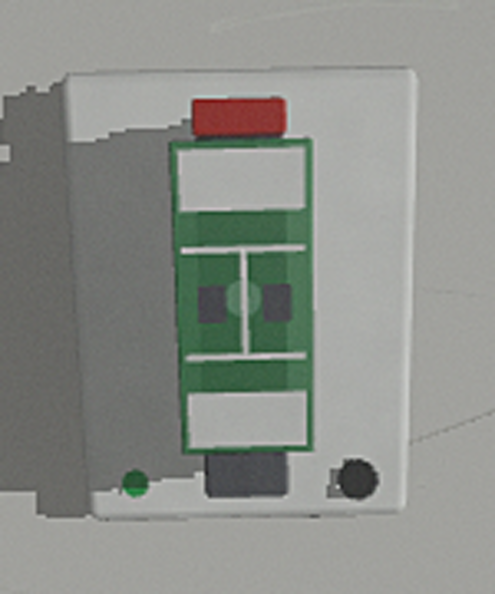

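View pics/top16.png

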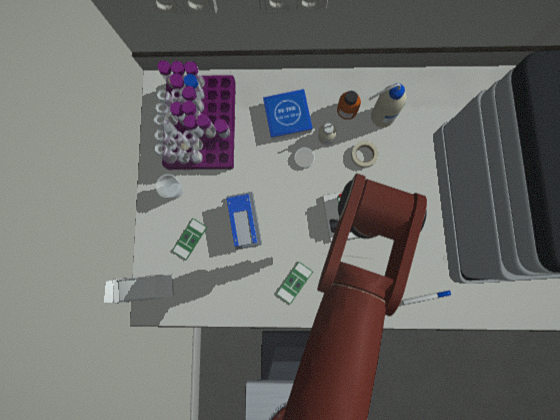

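```bash
python3 - <<'E' | tail -3
from s import *
o,im=pickle.load(open('w16.pkl','rb'))
g=lambda u,v:(200+u/3.3,50+v/3.3)
C=world(im,[g(170,142),g(312,141),g(183,452),g(312,450)],.064,o);t,y,r,e=fit(Q,C)
print('in seat',rs.T@(t-seat),'yaw',y-ys,e)
print('stop base',rs.T@(world(im,g(240,138),.06,o)[0][:2]-seat),'disc',rs.T@(world(im,g(243,300),.06,o)[0][:2]-seat))
print(world(im,[g(240,180),g(240,420),g(210,300),g(275,300)],None,o)[:,2])
E
```

```text
in seat [-0.00109777 -0.00059449] yaw 0.0034668387214460694 [0.6 1.  0.9 0.8]
stop base [ 0.03718286 -0.00017929] disc [-0.00074458 -0.00026171]
[0.06266133 0.06298062 0.06329818 0.06350065]
```

```bash
python3 -c "
from station import ctrl
o=ctrl.get_obs();print(o['t'],abs(o['dq']).max())
print(ctrl.finish_job())"
```

```text
22.45 0.013418569337144259
the job is handed in; nothing more can be done
None
```

I placed the chamber on the reading stage and handed the job in at about 22.5 s; the hand-in gives no verdict. I slid it out under about 4 N until it overhung the block by roughly 30 mm, lying flat. I then gripped the overhanging end at 25 N, lifted it about 100 mm, laid it on the ledge and let go. All readings below are by camera, calibrated to about 2 mm.

| Last check | Measured | Allowed |
|---|---|---|
| Along the ledge, from home | -1.1 mm | -4 to +2 mm |
| Off centre across the ledge | -0.6 mm | ±5 mm |
| Out of square | 0.003 rad | 0.12 rad |
| Height of top face (about 64 mm when flat on the ledge) | 62.7 to 63.5 mm | 62 to 66 mm |

- **Force:** the highest reading I saw while pressing on the block was 4.1 N, and 1.6 N when setting it down on the stage. These were read at the end of each move, so brief peaks between readings were not seen.
- **Released:** the gripper is open and about 130 mm above the placed position, touching nothing.
- **Bystanders:** the dish, cup, tape roll and marker look unmoved in the final top picture, judged by eye only.
- **Disagreement:** while the chamber was held, the wrist pictures showed it turned about 0.02 rad from the tool. I allowed for this when placing it.

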